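Index the gluing table and load the empty pocket

TASK

Turn the indexing table just one click anticlockwise, seen from above, so that its empty pocket comes to the loading side, and let go of it there. Then take the panel from the wooden stand and slide it into that pocket until it sits fully home, and let go, with the table still resting in its click. Do not disturb the loose things standing around.

Things in the scene. Friction and masses are not known exactly. Their poses are not given: they have to be found in the camera images.
- station: Blue square base of the indexing table, 280 x 280 x 35 mm, fixed to the bench; it carries the round steel dial (250 mm across, top at 57 mm). Origin: centre of its underside, on the dial's axis; z up; -x is the loading side, roughly towards the robot. At +x a grey post with a glue nozzle, 230 mm high; its arm reaches in to 140 mm from the axis.
- dial (a joint): Angle of the dial, rad, growing anticlockwise seen from above. A spring detent holds it every 1.047 rad (60 degrees); about 0.5 N m moves it over the hump. It starts in the click at 0. The dial has six pockets; five hold clamped panels, one is empty: at 0 it is one click short of the loading side (to the robot's left), at 1.047 it is there.
- handle (a point): Centre of the dial's black T-handle bar, on the dial's axis, 122 mm above the bench. The bar is 90 mm long (along x of this frame, which turns with the dial), 14 mm thick (y) and 28 mm high (z, from 14 mm below to 14 mm above this point), on a steel stem 18 mm thick.
- pocket (a point): The empty aluminium pocket on the dial. Origin: middle of its slot's inner floor, 88 mm from the dial's axis, 70 mm above the bench. z: up and out along the slot, leaning 32 degrees from vertical away from the axis; y: slot's width; x: its thickness. Slot 64 mm wide, 8 mm thick, 40 mm deep, walls 4 mm, plus an 8 mm flared lip.
- panel: The loose stiff wallet panel, dark blue with a lighter band across the middle, the same both ways round: 60 mm wide (y), 120 mm long (z), 5 mm thick (x), about 50 g. Origin: middle of its lower end. It starts upright in the stand.
- panel_middle (a point): Middle of the panel, 60 mm from either end; axes as the panel's.
- stand: Wooden stand fixed to the bench, 70 x 100 x 40 mm, with a slot 66 mm wide (y), 8 mm thick (x) and 30 mm deep in which the panel stands upright; 80 mm of the panel show above. Origin: centre of its underside; the slot's floor is 10 mm above the bench. It stands to the left or to the right of the indexing table.
- tray: Bystander: steel two-part tray 100 x 110 x 35 mm, fixed, on the other side from the stand.
- glue: Bystander, loose: white glue bottle with green cap, 54 mm across, 150 mm tall. Leave it in place.
- tape: Bystander, loose: yellow tape roll lying flat, 90 mm across, 24 mm tall. Leave it in place.
- weight: Bystander, loose: dark steel paper weight with a small knob, 56 mm across, 58 mm tall. Leave it in place.
- jar: Bystander, loose: amber glass jar with steel cap, 64 mm across, 85 mm tall. Leave it in place.
- bowl: Bystander, loose: white ceramic bowl, 84 mm across, 35 mm tall. Leave it in place.
- brush: Bystander, loose: glue brush lying flat, 190 mm long. Leave it in place.
Not all that is in view belongs to the job. Leave any red or yellow look-alike of the panel alone.

How it is judged:
On the way:
1. the table rests in the next click, let go, with the panel not yet in the pocket (value of joint dial between 0.9872 and 1.1072 rad and velocity of joint dial between -0.1 and 0.1 rad/s and contact force between the fingers and station below 0.5 N and distance between panel_middle and pocket above 0.12 m), for 0.3 s.
At the end, for the whole second after the job is handed in: The dial rests in the click at 1.047 rad (within 0.06); the panel is at rest in the empty pocket, its middle 50 to 66 mm up the slot from the floor, within 7 mm through the thickness, 6 mm across the width and 0.15 rad of the slot's lean (value of joint dial between 0.9872 and 1.1072 rad and velocity of joint dial between -0.1 and 0.1 rad/s and x of panel_middle in the frame of pocket between -0.007 and 0.007 m and y of panel_middle in the frame of pocket between -0.006 and 0.006 m and z of panel_middle in the frame of pocket between 0.05 and 0.066 m and angle between the z axis of panel and the z axis of pocket, either way round below 0.15 rad and linear speed of panel below 0.02 m/s); the robot touches nothing.
It fails at once if the table is turned past the next click or backwards out of its first one (dial beyond 1.65 rad or below -0.5) (value of joint dial above 1.65 rad or value of joint dial below -0.5 rad).
It fails at once if a loose bystander is moved by more than 30 mm or tipped (distance of any of glue, tape, weight, jar, bowl, brush from where it was at the start of the episode above 0.03 m or angle between any of glue, tape, weight, jar, bowl's own z axis and vertical above 0.5 rad).
It also fails if it takes over 58 s, if anything falls off the work surface, if the arm or the gripper's body presses on something with over 40 N, if the wrist force passes 120 N, or if a joint passes its speed limit or range.

ROBOT

A 6-joint arm with a two-finger parallel gripper is mounted at the origin on the work surface. World frame = base frame: x ahead of the robot, y to its left, z up, the work surface at z = 0. Lengths are in m, angles in rad, forces in N, time in s.
With the tool pointing down it reaches from about 0.25 to 0.775 m from the base axis. Payload 4 kg.
Tool frame: the origin (TCP) lies between the finger pads; the fingertips stand 11 mm ahead of it and the grasp point (between the pads) lies 8 mm behind it (robot.tip_extent is the z of the fingertips in the tool frame, in m); z points along the fingers, y is the line along which they close (so a half turn about z gives the same grasp; the last joint's range is limited). The gripper opens to 94 mm and grips with 3 to 60 N. Pads are 16 mm wide; open, the fingers measure 119 mm over their backs; the gripper's body (75 mm by 177 mm) begins 78 mm behind the grasp point.
Start: joints at [-1.25, 0.087, 1.371, -0, 1.684, -0.103], TCP at [0.226, -0.501, 0.217] pointing down, gripper open.
Joint ranges: [-3.1, 3.1], [-0.76, 2.03], [0.27, 2.55], [-1.08, 4.22], [0.17, 2.65], [-2.57, 2.57]. Speed limits (rad/s): [2.79, 2.79, 3.14, 3.14, 3.14, 3.14].

INTERFACE

Orientations are given as [roll, pitch, yaw] about the fixed x, y, z axes, in that order (R = Rz(yaw) Ry(pitch) Rx(roll)).
In Python, from bench import robot, imaging gives the robot as it stands.
- The arm moves only by the shell command python3 -m pendant 'ROWS'. ROWS is JSON, a list of rows, each a list of 7 numbers: the shift along the world's x, y, z in cm, then the turn, a rotation vector about the world's x, y, z in degrees, then the opening, from 0 (shut) to 1 (fully open). In form: [[dx, dy, dz, ax, ay, az, jaw], ...]. A call has 1 to 8 rows; each row shifts and turns the commanded pose from where the row before left it; what a row does not reach is not made up. A row lasts 1/10 s, in which the tool goes at most 50 mm and 8.59 degrees, less where a joint would pass 70% of its speed; a pose out of reach is approached as far as the arm can. A call is refused whole if a number of a shift passes 5 or a number of a turn 8.59, either way. A call with a gripper value outside its range is refused whole. The fingers move at their own pace and stop on an object; the grip force is fixed at half the most. Time passes only in rows, so rows that do not move let the fingers close. It gives the time, the measured TCP pose, the force, the opening and the grip force at its end, in the units of the state.
- robot.get_obs(): the state, without advancing time (a new reading comes with each control period).
- imaging.snapshot(name): name is "scene" or "top" or "wrist"; returns the picture (384x512x3 uint8, red, green, blue); there is no depth.
- imaging.camera_params(name): a dict with "camera_matrix" (3x3 intrinsics, pixels), "R" (3x3) and "t" (3): a world point X has camera coordinates R X + t. Camera axes: x right, y down, z forward; pixel columns grow to the right and rows downward; lengths in m; the calibration is good to about 2 mm. A picture is of the moment at which its call begins: read the wrist's pose just before it. camera_params takes no time and is no camera call; for the wrist camera it gives the pose at the moment of the call.
- robot.close_job(): hands the job in; it is judged then, once.
The state is a dict: "time": time; "joint_positions": joint angles; "qvel": joint speeds; "joint_torque": joint torques, N m; "tool_pos": TCP position; "ee_rot": TCP orientation; "wrist_force": force on the tool from outside, world axes, zero at the start; "wrist_torque": the same for the moment, N m; "width": finger opening in m; "finger_force": force on a finger pad.
Only numpy, scipy, OpenCV 4.12 (cv2) and the standard library are available. Lean on these libraries where they do the work, as an engineer would, in place of code of your own. Each camera call takes 0.05 s, during which the arm holds its last target. There are 200 camera calls.

## Working session

There is one attempt and no reset: what is moved stays moved. The work goes in short steps, Python scripts to look and compute and a shell command to move; the robot and the scene stay as the last step left them, time stands still between calls to the robot, and variables do not carry over. Pictures are saved under pics/ and viewed, at most 10 in all, crops included, and the job is handed in when it is done.

```bash
mkdir -p pics; ls
python3 - <<'E'
from bench import robot, imaging
import cv2,numpy as np
o=robot.get_obs();print(o['time'],o['tool_pos'],o['ee_rot'],o['width'])
for n in ["scene","top"]:
    im=imaging.snapshot(n);cv2.imwrite(f'pics/{n}0.png',im[:,:,::-1])
    p=imaging.camera_params(n);print(n,p)
E
```

```text
pics
0.0 [ 0.22601145 -0.5008316   0.21531992] [-3.13939481e+00 -2.16735538e-04  4.23845795e-01] 0.09407797680913388
scene {'camera_matrix': array([[370.49029848,   0.        , 255.97723688],
       [  0.        , 370.49029848, 197.09315196],
       [  0.        ,   0.        ,   1.        ]]), 'R': array([[ 0.29053828,  0.95684684,  0.00562468],
       [ 0.74834417, -0.2235572 , -0.62450235],
       [-0.59629567,  0.18565104, -0.78100267]]), 't': array([-0.15378712, -0.33296867,  1.54564594])}
top {'camera_matrix': array([[355.95950498,   0.        , 252.49644945],
       [  0.        , 355.95950498, 191.93600065],
       [  0.        ,   0.        ,   1.        ]]), 'R': array([[ 0.00554136, -0.99988468,  0.01413928],
       [-0.99926962, -0.00607146, -0.03772739],
       [ 0.03780888, -0.0139199 , -0.99918803]]), 't': array([-0.03331509,  0.51795333,  1.27832334])}
```

View pics/scene0.png

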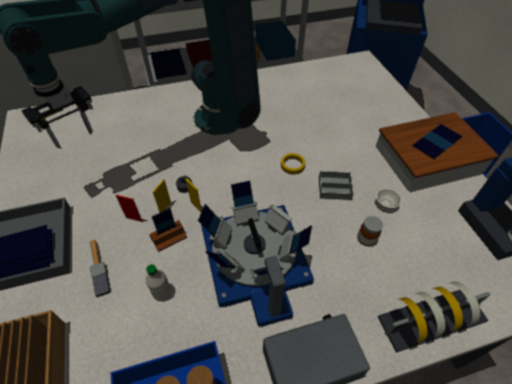

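View pics/top0.png

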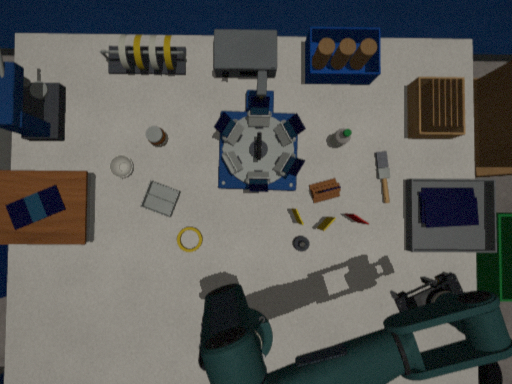

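Run:
```python
import cv2,numpy as np
a=cv2.imread('pics/top0.png')[85:255,205:405];b=cv2.imread('pics/scene0.png')[170:320,110:330]
g=lambda x:np.clip(255*(x/255.)**.6,0,255).astype('uint8')
cv2.imwrite('pics/top0c.png',g(cv2.resize(a,None,fx=3.5,fy=3.5,interpolation=cv2.INTER_CUBIC)))
cv2.imwrite('pics/scene0c.png',g(cv2.resize(b,None,fx=3.5,fy=3.5,interpolation=cv2.INTER_CUBIC)))
```

```text
(no output)
```

View pics/top0c.png

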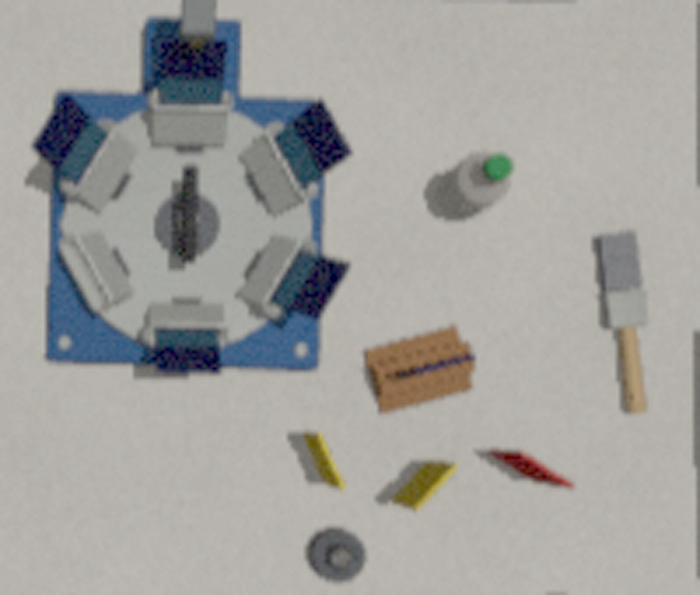

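View pics/scene0c.png

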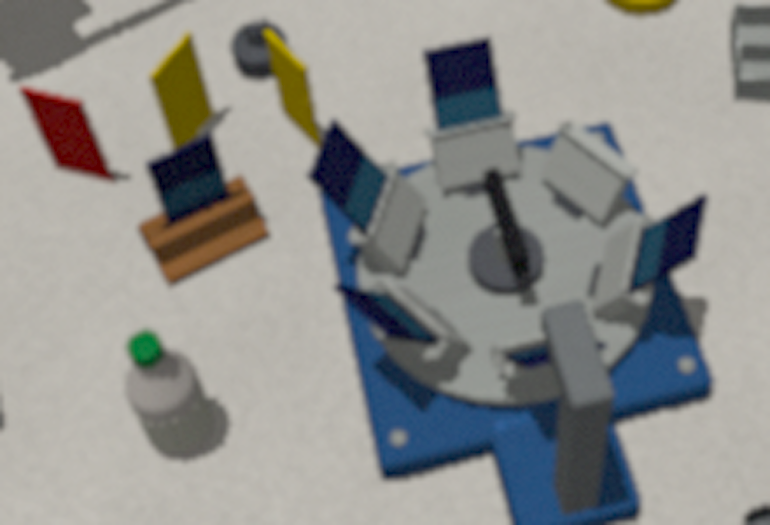

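The panel meant is the dark blue one standing in the wooden stand (top px 324,190; scene px ~163,221). The others, yellow at (298,215) and (325,223) and red at (355,218), are not dark blue or in the stand. The crops confirm this. The empty pocket is at the lower left of the dial (top px 232,162), and the handle bar runs roughly along x.

```bash
cat > h.py <<'E'
from bench import robot, imaging
import cv2,numpy as np
from scipy.spatial.transform import Rotation as Ro
def ray(p,uv):
    K,R,t=p['camera_matrix'],p['R'],p['t']
    d=R.T@np.linalg.inv(K)@np.r_[uv,1.]; return -R.T@t,d
def onz(p,uv,z):
    c,d=ray(p,uv); return c+d*(z-c[2])/d[2]
def tri(obs):
    A=np.zeros((3,3));b=np.zeros(3)
    for p,uv in obs:
        c,d=ray(p,uv);d/=np.linalg.norm(d);M=np.eye(3)-np.outer(d,d);A+=M;b+=M@c
    return np.linalg.solve(A,b)
def proj(p,X):
    q=p['camera_matrix']@(p['R']@np.asarray(X)+p['t']);return q[:2]/q[2]
E
python3 - <<'E'
from h import *
np.set_printoptions(precision=4,suppress=True)
T=imaging.camera_params('top');S=imaging.camera_params('scene');W=imaging.camera_params('wrist')
t=lambda x,y:np.array([x/3.5+205,y/3.5+85]);s=lambda x,y:np.array([x/3.5+110,y/3.5+170])
c=[onz(T,t(*q),.035) for q in [(57,95),(318,103),(318,368),(47,358)]]
print('base',np.array(c),np.mean(c,0))
c=[onz(S,s(*q),.035) for q in [(607,125),(710,385),(388,475)]];print('base S',np.array(c))
c=[onz(T,t(*q),.04) for q in [(365,352),(457,326),(475,385),(380,411)]]
print('stand',np.array(c),np.mean(c,0))
L=tri([(T,t(390,376)),(S,s(212,138))]);R=tri([(T,t(474,356)),(S,s(149,165))])
print('panel top',L,R,(L+R)/2,np.linalg.norm(L-R))
a=tri([(T,t(190,168)),(S,s(525,280))]);b=tri([(T,t(180,262)),(S,s(490,172))])
print('handle',a,b,(a+b)/2)
o=robot.get_obs()
Rt=Ro.from_euler('xyz',o['ee_rot']).as_matrix();C=-W['R'].T@W['t']
print('wrist cam in tool',Rt.T@(C-o['tool_pos']),(W['R']@Rt).T,W['camera_matrix'][0,0])
E
```

```text
base [[ 0.802   0.0832  0.035 ]
 [ 0.7962 -0.1839  0.035 ]
 [ 0.5245 -0.1841  0.035 ]
 [ 0.533   0.0909  0.035 ]] [ 0.6639 -0.0485  0.035 ]
base S [[ 0.539   0.0908  0.035 ]
 [ 0.8124  0.0822  0.035 ]
 [ 0.8109 -0.1848  0.035 ]]
stand [[ 0.5408 -0.2311  0.04  ]
 [ 0.5678 -0.3247  0.04  ]
 [ 0.508  -0.3428  0.04  ]
 [ 0.4812 -0.2463  0.04  ]] [ 0.5245 -0.2862  0.04  ]
panel top [ 0.5125 -0.2519  0.1119] [ 0.5331 -0.3167  0.1265] [ 0.5228 -0.2843  0.1192] 0.06957187489968915
handle [ 0.7145 -0.0481  0.1049] [ 0.6197 -0.0436  0.1229] [ 0.6671 -0.0459  0.1139]
wrist cam in tool [ 0.0837 -0.0005 -0.1684] [[ 0.0011 -0.9587 -0.2844]
 [ 1.      0.0011 -0.    ]
 [ 0.0004 -0.2844  0.9587]] 345.93731107309304
```

```bash
python3 -m pendant '[[0.5,1,3,0,0,-4,1],[2.9,3,0.7,0,0,-4,1],[2.9,3,0.7,0,0,-4,1],[2.9,3,0.7,0,0,-4,1],[2.9,3,0.7,0,0,-4,1],[2.9,3,0.7,0,0,-4,1],[2.9,3,0.7,0,0,-2,1],[2.9,3,0.7,0,0,0,1]]' && python3 -m pendant '[[3,3.2,0.5,0,0,0,1],[3,3.2,0.4,0,0,0,1],[3,3.2,0,0,0,0,1],[3,3.2,0,0,0,0,1],[1.5,2,0,0,0,0,1],[0,0,0,0,0,0,1],[0,0,0,0,0,0,1]]'
python3 - <<'E'
from h import *
import json
o=robot.get_obs();print(o['time'],o['tool_pos'],o['ee_rot'],o['joint_positions'])
p=imaging.camera_params('wrist');im=imaging.snapshot('wrist');g=np.clip(255*(im/255.)**.6,0,255).astype('uint8')
np.savez('w1.npz',**p);cv2.imwrite('pics/w1.png',cv2.resize(g[:,:,::-1],(800,600),interpolation=cv2.INTER_CUBIC))
E
```

```text
time: 0.9
tool_pos: [0.435, -0.2798, 0.2953]
ee_rot: [-3.141, 0.001, -0.031]
wrist_force: [0.3, -0.5, -0.1]
width: 0.0941
finger_force: 0.0
time: 1.6
tool_pos: [0.569, -0.1332, 0.3038]
ee_rot: [3.141, 0.002, -0.029]
wrist_force: [-0.2, 0.1, 0.2]
width: 0.0939
finger_force: 0.0
1.6 [ 0.56899201 -0.13321734  0.30375147] [ 3.14127474e+00  1.75511040e-03 -2.91090547e-02] [-3.26515290e-01  1.66967423e-01  1.11066476e+00 -8.55159448e-04
  1.86554527e+00  1.27314204e+00]
```

View pics/w1.png

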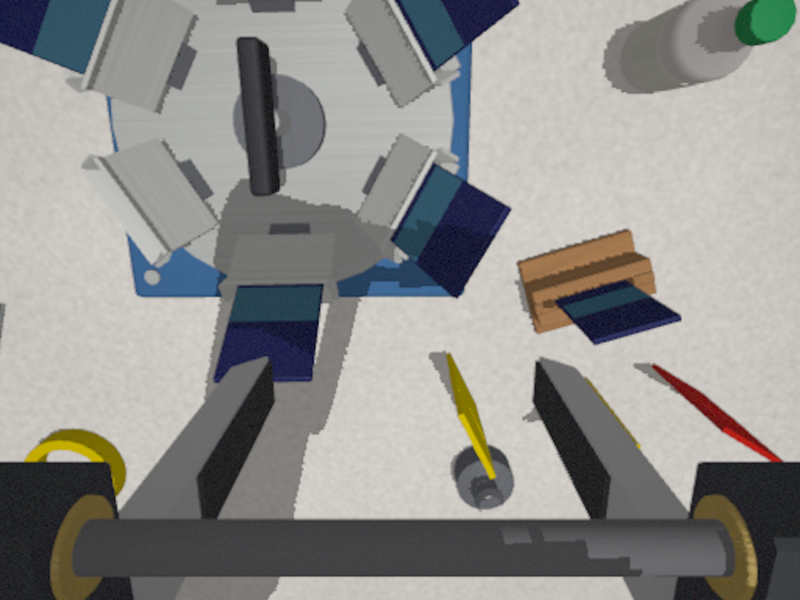

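Run:
```python
from h import *
np.set_printoptions(precision=4,suppress=True)
W=dict(np.load('w1.npz'));T=imaging.camera_params('top');S=imaging.camera_params('scene')
w=lambda x,y:np.array([x*.64,y*.64])
t=lambda x,y:np.array([x/3.5+205,y/3.5+85]);s=lambda x,y:np.array([x/3.5+110,y/3.5+170])
a=onz(W,w(247,38),.136);b=onz(W,w(259,193),.136)
print('handle z.136',a,b,(a+b)/2,np.linalg.norm(a-b),'yaw',np.degrees(np.arctan2(*(a-b)[1::-1])))
a=tri([(W,w(247,38)),(T,t(190,166))]);b=tri([(W,w(259,193)),(T,t(180,266)),(S,s(490,172))])
print('tri',a,b)
L=onz(W,w(597,343),.13);R=onz(W,w(680,318),.13);print('panel',L,R,(L+R)/2,np.linalg.norm(L-R),'yaw',np.degrees(np.arctan2(-(L-R)[0],(L-R)[1])))
print('tri',tri([(W,w(597,343)),(S,s(212,138)),(T,t(390,376))]),tri([(W,w(680,318)),(S,s(149,165)),(T,t(474,356))]))
c=[onz(W,w(*q),.035) for q in [(138,296),(463,297)]];print('base near corners',c,np.degrees(np.arctan2(-(c[0]-c[1])[0],(c[0]-c[1])[1])))
c=[onz(W,w(*q),.04) for q in [(518,262),(630,231),(655,268),(538,333)]];print('stand',c)
```

```text
handle z.136 [ 0.7104 -0.0482  0.136 ] [ 0.624 -0.046  0.136] [ 0.6672 -0.0471  0.136 ] 0.08645924786749401 yaw -1.4673912442831067
tri [ 0.7089 -0.0496  0.1409] [ 0.6191 -0.043   0.1208]
panel [ 0.5175 -0.2624  0.13  ] [ 0.5338 -0.3164  0.13  ] [ 0.5256 -0.2894  0.13  ] 0.05637670510418563 yaw 16.805829298080425
tri [ 0.5149 -0.2556  0.1204] [ 0.5332 -0.3169  0.1274]
base near corners [array([0.533 , 0.0914, 0.035 ]), array([ 0.5245, -0.1819,  0.035 ])] -1.7862100588483558
stand [array([ 0.5545, -0.2262,  0.04  ]), array([ 0.5774, -0.3152,  0.04  ]), array([ 0.5463, -0.3385,  0.04  ]), array([ 0.4924, -0.2452,  0.04  ])]
```

The wrist view shows the handle bar at (238–279, 38–193), the stand with the blue panel at (518–680, 231–343), and the empty pocket at left (90–215, 140–265). Next I grip the near end of the bar.

```bash
python3 -m pendant '[[2.2,2.9,-1,0,0,0,0.5],[2.2,2.9,-2,0,0,0,0.5],[2.1,2.9,-2,0,0,0,0.5],[0,0,-4,0,0,0,0.5],[0,0,-4,0,0,0,0.5],[0,0,-3,0,0,0,0.5],[0,0,-2,0,0,0,0.5],[0,0,-1,0,0,0,0.5]]' && python3 -m pendant '[[0,0,0,0,0,0,0.5],[0,0,0,0,0,0,0.5],[0,0,0,0,0,0,0.4]]'
python3 - <<'E'
from h import *
p=imaging.camera_params('wrist');im=imaging.snapshot('wrist');g=np.clip(255*(im/255.)**.6,0,255).astype('uint8')
np.savez('w2.npz',**p);cv2.imwrite('pics/w2.png',cv2.resize(g[:,:,::-1],(800,600),interpolation=cv2.INTER_CUBIC))
E
```

```text
time: 2.45
tool_pos: [0.6322, -0.0479, 0.1117]
ee_rot: [-3.141, 0.005, -0.032]
wrist_force: [-0.3, 0.2, 0.3]
width: 0.0469
finger_force: 0.0
time: 2.75
tool_pos: [0.6352, -0.047, 0.1168]
ee_rot: [3.141, -0.004, -0.031]
wrist_force: [0.4, 0.0, 0.2]
width: 0.0422
finger_force: 0.0
```

View pics/w2.png

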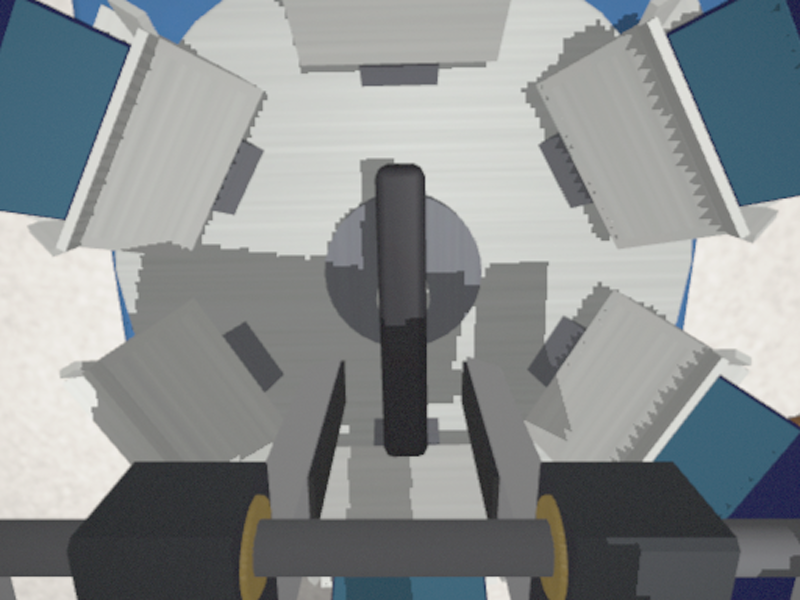

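The bar is centred between the fingers (bar px ~403, finger gap centre ~404). I close and turn.

```bash
python3 - <<'E'
from h import *
W=dict(np.load('w2.npz'));a=onz(W,np.array([401,166])*.64,.136);b=onz(W,np.array([405,452])*.64,.136);print(a,b,(a+b)/2)
E
python3 -m pendant '[[0,0,0,0,0,0,0.1],[0,0,0,0,0,0,0],[0,0,0,0,0,0,0],[0,0,0,0,0,0,0],[0,0,0,0,0,0,0]]' && python3 -m pendant '[[0.01,-0.21,0,0,0,3.75,0],[0.01,-0.21,0,0,0,3.75,0],[0.03,-0.21,0,0,0,3.75,0],[0.04,-0.2,0,0,0,3.75,0],[0.06,-0.2,0,0,0,3.75,0],[0.06,-0.2,0,0,0,3.75,0],[0.09,-0.19,0,0,0,3.75,0],[0.09,-0.19,0,0,0,3.75,0]]'
```

```text
[ 0.71212479 -0.04807402  0.136     ] [ 0.62493816 -0.04667509  0.136     ] [ 0.66853147 -0.04737456  0.136     ]
time: 3.3
tool_pos: [0.6343, -0.0469, 0.1148]
ee_rot: [3.141, -0.0, -0.03]
wrist_force: [-0.5, -1.8, 1.8]
width: 0.0138
finger_force: 30.0
time: 4.1
tool_pos: [0.6371, -0.0542, 0.1147]
ee_rot: [-3.128, -0.005, 0.499]
wrist_force: [-4.7, 14.9, 4.4]
width: 0.018
finger_force: 33.9
```

```bash
python3 -m pendant '[[0.11,-0.18,0,0,0,3.75,0],[0.11,-0.18,0,0,0,3.75,0],[0.13,-0.16,0,0,0,3.75,0],[0.13,-0.16,0,0,0,3.75,0],[0.15,-0.14,0,0,0,3.75,0],[0.15,-0.14,0,0,0,3.75,0],[0.17,-0.12,0,0,0,3.75,0],[0.17,-0.12,0,0,0,3.75,0]]' && python3 -m pendant '[[0,0,0,0,0,0,0],[0,0,0,0,0,0,0],[0,0,0,0,0,0,0]]'
```

```text
time: 4.9
tool_pos: [0.6478, -0.0729, 0.1147]
ee_rot: [-3.138, 0.0, 1.021]
wrist_force: [-2.1, 0.4, 2.7]
width: 0.0151
finger_force: 28.2
time: 5.2
tool_pos: [0.65, -0.0754, 0.1148]
ee_rot: [3.139, 0.0, 1.016]
wrist_force: [2.7, -4.4, 0.3]
width: 0.0139
finger_force: 30.0
```

```bash
python3 -m pendant '[[0,0,0,0,0,0,0.3],[0,0,0,0,0,0,0.4],[0,0,2,0,0,0,0.5],[0,0,4,0,0,0,0.5],[0,0,4,0,0,0,0.5],[-2.5,-0.3,4,0,0,8,0.5],[-2.5,-0.3,4,0,0,8,0.5],[-2.5,-0.3,0.5,0,0,8,0.5]]' && python3 -m pendant '[[-2.5,-0.6,0,0,0,8,0.5],[0,0,0,0,0,0,0.5],[0,0,0,0,0,0,0.5],[0,0,0,0,0,0,0.5]]'
cat > snap.py <<'E'
import sys
from h import *
n=sys.argv[1];o=robot.get_obs();print(o['time'],o['tool_pos'],o['ee_rot'])
p=imaging.camera_params('wrist');im=imaging.snapshot('wrist');g=np.clip(255*(im/255.)**.6,0,255).astype('uint8')
np.savez(n+'.npz',**p);cv2.imwrite(f'pics/{n}.png',cv2.resize(g[:,:,::-1],(800,600),interpolation=cv2.INTER_CUBIC))
E
python3 snap.py w3
```

```text
time: 6.0
tool_pos: [0.5749, -0.0831, 0.3061]
ee_rot: [3.131, -0.0, 1.443]
wrist_force: [-0.4, 0.5, 0.6]
width: 0.0468
finger_force: 0.0
time: 6.4
tool_pos: [0.5498, -0.089, 0.2986]
ee_rot: [-3.141, -0.001, 1.575]
wrist_force: [1.6, -0.3, -1.2]
width: 0.0467
finger_force: 0.0
6.4 [ 0.54980656 -0.08900225  0.29861686] [-3.14058264e+00 -9.93633039e-04  1.57462385e+00]
```

View pics/w3.png

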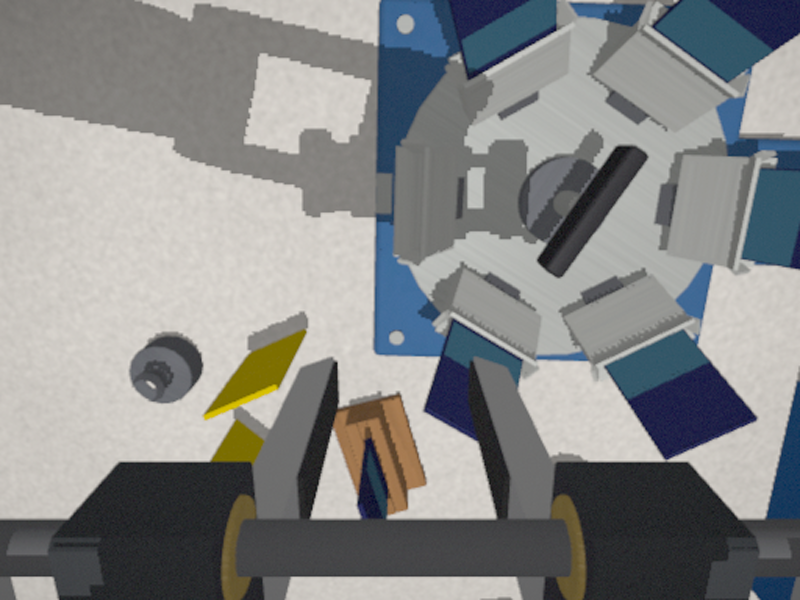

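The empty pocket is now at the loading side (px 395–450, 140–262), with the bar turned about 60°. I check the model of the pocket against this picture.

Run:
```python
from h import *
np.set_printoptions(precision=4,suppress=True)
W=dict(np.load('w3.npz'));
w=lambda x,y:np.array([x*.64,y*.64])
c=[onz(W,w(*q),.035) for q in [(375,353),(705,357)]];print('base',c)
for z in (.136,): 
  a=onz(W,w(555,265),z);b=onz(W,w(634,153),z);print('handle',a,b,(a+b)/2)
psi=np.radians(-1.7);C=np.array([.668,-.0475,0])
Rp=Ro.from_euler('z',psi).as_matrix()
lean=np.radians(32)
def P(u,y,s): # thickness (outward +), width, up slot
    return C+Rp@np.array([-(.088+s*np.sin(lean)+u*np.cos(lean)),y,.07+s*np.cos(lean)-u*np.sin(lean)])
for n,q in dict(innertopL=(-.008,.036,.04),innertopR=(-.008,-.036,.04),lipL=(-.010,.038,.048),lipR=(-.010,-.038,.048),botL=(-.008,.036,0),botR=(-.008,-.036,0)).items(): print(n,proj(W,P(*q))/.64,P(*q))
im=cv2.imread('pics/w3.png')[110:300,350:500]
cv2.imwrite('pics/w3c.png',cv2.resize(im,None,fx=3.1,fy=3.1,interpolation=cv2.INTER_CUBIC))
```

```text
base [array([ 0.5264, -0.1793,  0.035 ]), array([ 0.8099, -0.1815,  0.035 ])]
handle [ 0.6451 -0.0789  0.136 ] [ 0.6861 -0.011   0.136 ] [ 0.6656 -0.045   0.136 ]
innertopL [429.8116 146.9982] [ 0.5667 -0.0085  0.1082]
innertopR [424.6256 257.6339] [ 0.5646 -0.0804  0.1082]
lipL [426.4817 143.6385] [ 0.5642 -0.0064  0.116 ]
lipR [421.1009 262.8951] [ 0.562  -0.0824  0.116 ]
botL [457.8298 147.6264] [ 0.5879 -0.0091  0.0742]
botR [451.6359 249.1411] [ 0.5858 -0.0811  0.0742]
```

View pics/w3c.png

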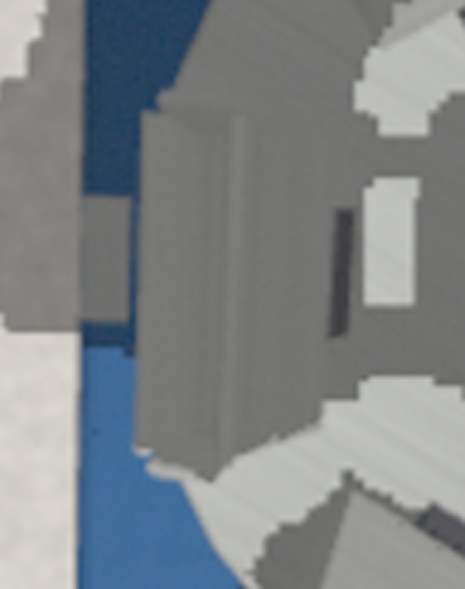

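```bash
python3 -m pendant '[[0,-4.7,0,0,0,4,0.4],[0,-4.7,0,0,0,4,0.4],[0,-4.7,0,0,0,4,0.4],[0,-4.7,0,0,0,4.3,0.4],[0,-4.7,-1,0,0,0,0.4],[0,-4.4,-1,0,0,0,0.4],[0,0,-4,0,0,0,0.4],[0,0,0,0,0,0,0.4]]' && python3 -m pendant '[[0,0,0,0,0,0,0.4],[0,0,0,0,0,0,0.4]]'
python3 snap.py w4
```

```text
time: 7.25
tool_pos: [0.5467, -0.3676, 0.2289]
ee_rot: [-3.132, -0.015, 1.858]
wrist_force: [-0.8, 0.7, -2.1]
width: 0.0374
finger_force: 0.0
time: 7.45
tool_pos: [0.5507, -0.3681, 0.2423]
ee_rot: [3.139, 0.003, 1.861]
wrist_force: [0.7, 0.5, 0.1]
width: 0.0378
finger_force: 0.0
7.45 [ 0.55071496 -0.36810419  0.24232681] [3.13894708 0.00326274 1.86149255]
```

View pics/w4.png

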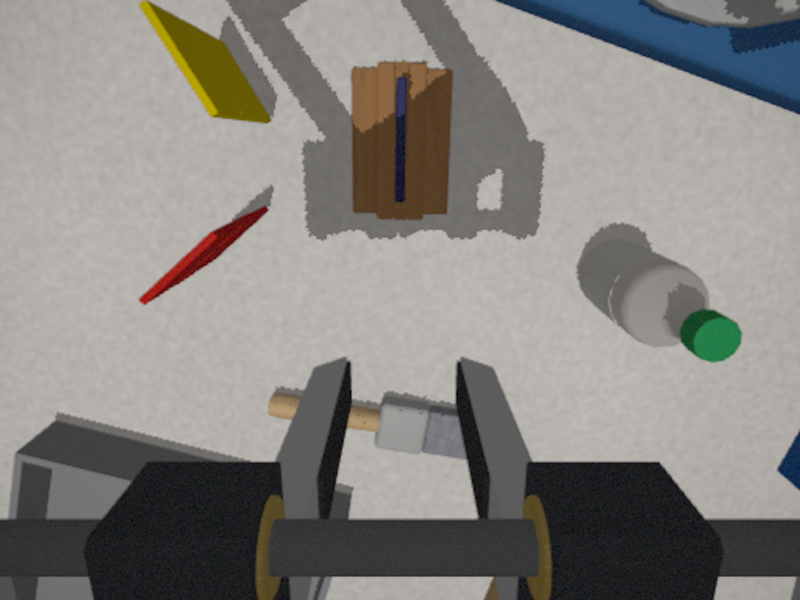

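The picture shows the panel's top edge as a dark strip from (402,77) to (400,202), aligned with the fingers and in the middle of the stand. The brush lies at (270–460, 390–455) and the red look-alike at (140–267, 208–302).

Run:
```python
from h import *
W=dict(np.load('w4.npz'));im=cv2.imread('pics/w4.png').astype(int)
s=im[50:225,385:415]; m=(s[:,:,0]>s[:,:,2]+20)
ys,xs=np.nonzero(m);ys+=50;xs+=385;print(ys.min(),ys.max(),xs[ys<90].mean(),xs[ys>190].mean(),m.sum())
f=lambda x,y:onz(W,np.array([(x+.5)*.64-.5,(y+.5)*.64-.5]),.13)
a=f(xs[ys<90].mean(),ys.min());b=f(xs[ys>190].mean(),ys.max()+1);print(a,b,(a+b)/2,np.linalg.norm(a-b),np.degrees(np.arctan2(-(a-b)[0],(a-b)[1])))
print(robot.get_obs()['tool_pos'],np.degrees(robot.get_obs()['ee_rot']))
T=tri([(W,np.array([401,139.5])*.64),(imaging.camera_params('scene'),np.array([180.5/3.5+110,151.5/3.5+170]))]);print('tri',T)
```

```text
78 200 401.4895833333333 399.62068965517244 873
[ 0.51828636 -0.26016283  0.13      ] [ 0.5341851  -0.31660297  0.13      ] [ 0.52623573 -0.2883829   0.13      ] 0.0586366742677964 15.732104928901997
[ 0.550848   -0.36817306  0.2431307 ] [179.80236338   0.26150647 106.66572071]
tri [ 0.52637627 -0.28759547  0.12493092]
```

```bash
python3 -m pendant '[[-1.2,4,0,0,0,-0.9,0.4],[-1.26,3.97,0,0,0,0,0.4],[0,0,-4,0,0,0,0.4],[0,0,-4,0,0,0,0.4],[0,0,-3.5,0,0,0,0.4],[0,0,-2.5,0,0,0,0.4],[0,0,-1.1,0,0,0,0.4],[0,0,0,0,0,0,0.4]]' && python3 -m pendant '[[0,0,0,0,0,0,0.4],[0,0,0,0,0,0,0.4],[0,0,0,0,0,0,0.4]]'
```

```text
time: 8.3
tool_pos: [0.5251, -0.2883, 0.0889]
ee_rot: [3.141, 0.0, 1.845]
wrist_force: [0.4, -0.5, -0.4]
width: 0.0377
finger_force: 0.0
time: 8.6
tool_pos: [0.5257, -0.2894, 0.0906]
ee_rot: [3.139, 0.003, 1.845]
wrist_force: [0.9, -0.9, 0.8]
width: 0.0378
finger_force: 0.0
```

```bash
python3 -m pendant '[[0,0.08,0.1,0,0,0,0.4],[0,0,0,0,0,0,0.2],[0,0,0,0,0,0,0],[0,0,0,0,0,0,0],[0,0,0,0,0,0,0],[0,0,0,0,0,0,0],[0,0,0,0,0,0,0]]' && python3 -m pendant '[[0,0,1,0,0,0,0],[0,0,2,0,0,0,0],[0,0,3,0,0,0,0],[0,0,4,0,0,0,0],[0,0,4,0,0,0,0],[0,0,4,0,0,0,0],[0,0,0,0,0,0,0],[0,0,0,0,0,0,0]]'
```

```text
time: 9.3
tool_pos: [0.5246, -0.2879, 0.0894]
ee_rot: [-3.142, -0.0, 1.845]
wrist_force: [0.2, 0.0, 0.2]
width: 0.005
finger_force: 30.0
time: 10.1
tool_pos: [0.525, -0.2882, 0.2714]
ee_rot: [3.139, 0.003, 1.844]
wrist_force: [-0.1, 0.6, -1.5]
width: 0.0048
finger_force: 30.0
```

```bash
python3 -m pendant '[[-0.9,4.1,0.2,0,0,-5.8,0],[-0.9,4.1,0.2,0,0,-5.8,0],[-0.9,4.1,0.2,0,0,-5.8,0],[-0.9,4.1,0.2,0,0,0,0],[-0.9,4.1,0,0,0,0,0],[-1,4.1,0,0,0,0,0],[0,0,0,-0.12,-4,0,0],[0,0,0,-0.12,-4,0,0]]' && python3 -m pendant '[[0,0,0,-0.12,-4,0,0],[0,0,0,-0.12,-4,0,0],[0,0,0,-0.12,-4,0,0],[0,0,0,-0.12,-4,0,0],[0,0,0,-0.12,-4,0,0],[0,0,0,-0.12,-4,0,0],[0,0,0,0,0,0,0],[0,0,0,0,0,0,0]]'
python3 - <<'E'
from h import *
o=robot.get_obs();print(o['tool_pos'],o['joint_positions']);print(Ro.from_euler('xyz',o['ee_rot']).as_matrix().round(4))
E
```

```text
time: 10.9
tool_pos: [0.4689, -0.0403, 0.2748]
ee_rot: [3.004, -0.001, 1.544]
wrist_force: [-0.1, -0.7, -0.0]
width: 0.0048
finger_force: 30.0
time: 11.7
tool_pos: [0.4689, -0.0419, 0.2756]
ee_rot: [2.586, -0.001, 1.54]
wrist_force: [0.5, 0.3, 0.4]
width: 0.005
finger_force: 30.0
[ 0.46887825 -0.04191488  0.27558896] [-0.32070188 -0.51883275  1.8482018   0.15873558  1.27973202 -0.29410959]
[[ 3.050e-02  8.494e-01  5.268e-01]
 [ 9.995e-01 -2.630e-02 -1.540e-02]
 [ 7.000e-04  5.270e-01 -8.499e-01]]
```

```bash
python3 -m pendant '[[1.1,0,-2.7,0,0,0,0],[1.1,0,-2.7,0,0,0,0],[0.9,0,-1.9,0,0,0,0],[0.3,-0.07,-0.9,0,0,0,0],[0,0,0,0,0,0,0],[0,0,0,0,0,0,0],[0,0,0,0,0,0,0],[0,0,0,0,0,0,0]]'
python3 - <<'E'
from h import *
np.set_printoptions(precision=4,suppress=True)
o=robot.get_obs();print(o['time'],o['tool_pos']);print(Ro.from_euler('xyz',o['ee_rot']).as_matrix())
S=imaging.snapshot('scene')[175:275,190:320];T=imaging.snapshot('top')[110:210,190:320];p=imaging.camera_params('wrist');np.savez('w5.npz',**p);W=imaging.snapshot('wrist')
W=cv2.resize(W,(533,400),interpolation=cv2.INTER_CUBIC);cv2.imwrite('pics/w5raw.png',W)
k=lambda x:cv2.resize(x,(267,205),interpolation=cv2.INTER_CUBIC)
out=np.zeros((600,800,3),'uint8')
out[:400,:533]=W; out[:205,533:]=k(S); out[205:410,533:]=k(T)
out=np.clip(255*(out/255.)**.6,0,255).astype('uint8');cv2.imwrite('pics/pre.png',out[:412,:,::-1])
E
```

```text
time: 12.5
tool_pos: [0.5042, -0.0429, 0.1972]
ee_rot: [2.58, 0.001, 1.541]
wrist_force: [-0.1, 0.2, -0.5]
width: 0.0046
finger_force: 30.0
12.5 [ 0.5042 -0.0429  0.1972]
[[ 0.0301  0.8462  0.5321]
 [ 0.9995 -0.0251 -0.0166]
 [-0.0007  0.5323 -0.8465]]
```

View pics/pre.png

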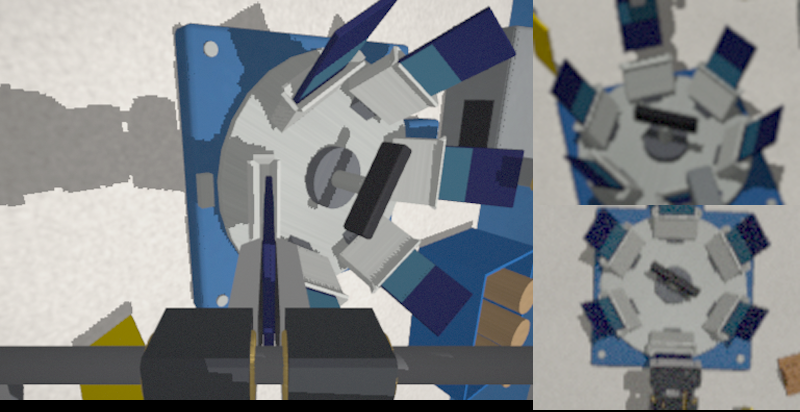

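The panel is edge-on above the slot in the wrist view (panel x 262–276, slot mouth x 250–278, y ~155–240). I check the offset numerically.

```bash
python3 -m pendant '[[0,0,0,0,0,0,0],[0,0,0,0,0,0,0]]'
python3 - <<'E'
from h import *
np.set_printoptions(precision=1,suppress=True,linewidth=200)
o=robot.get_obs();print(o['tool_pos'],o['ee_rot'])
p=imaging.camera_params('wrist');im=imaging.snapshot('wrist');np.savez('w6.npz',im=im,**p)
psi=np.radians(-1.7);C=np.array([.668,-.0475,0]);Rp=Ro.from_euler('z',psi).as_matrix();l=np.radians(32)
P=lambda u,y,s:C+Rp@np.array([-(.088+s*np.sin(l)+u*np.cos(l)),y,.07+s*np.cos(l)-u*np.sin(l)])
for q in [(-.004,.032,.04),(.004,.032,.04),(-.004,-.032,.04),(.004,-.032,.04),(0,.032,.048),(-.008,.036,.04),(.008,.036,.04)]: print(q,proj(p,P(*q)))
Rt=Ro.from_euler('xyz',o['ee_rot']).as_matrix()
for x in(.03,-.03):print('panel bottom',proj(p,o['tool_pos']+Rt@[x,0,.08]))
for r in range(144,180,3): print(r,im[r,232:276].mean(1).astype(int))
E
```

```text
time: 12.85
tool_pos: [0.5036, -0.0427, 0.1957]
ee_rot: [2.582, 0.0, 1.541]
wrist_force: [0.1, -0.0, -0.9]
width: 0.0049
finger_force: 30.0
[ 0.5 -0.   0.2] [2.6 0.  1.5]
(-0.004, 0.032, 0.04) [260.1 157.5]
(0.004, 0.032, 0.04) [250.2 157.5]
(-0.004, -0.032, 0.04) [260.  231.2]
(0.004, -0.032, 0.04) [250.6 231.2]
(0, 0.032, 0.048) [255.1 159.4]
(-0.008, 0.036, 0.04) [265.1 152.6]
(0.008, 0.036, 0.04) [245.2 152.6]
panel bottom [257.4 167.2]
panel bottom [257.4 242.4]
144 [ 77  78  78  78  76  77  77  76  77  78  78  77  76  76  76  77  77  78  76  76  75  78  79  78 109 123 124 124 125 124 124 130 153 164 164 165 165 164 163 163 166 167 166 165]
147 [ 76  77  76  77  77  77  77  78  77  77  77  76  78  77  79  79  79  79  80  78  79  79  79  79  80  80  79  80  80  80  80  85 142 164 164 165 163 162 164 165 166 165 164 163]
150 [ 78  77  77  77  76  77  77  77  78  77  77  77 131 152 152 151 152 152 152 152 152 152 152 153 152 152 151 152 153 152 151 152 155 163 166 164 163 163 163 163 164 163 162 163]
153 [ 74  75  76  77  77  77  78  77  77  77  78  78 114 137 141 141 140 141 140 1
[... 855 characters left out ...]
6  80  85  86  85  84  84 150 177 177 174 173 167 119  85  90  89  90  77  67  66  67  64  68  77  82  84  83  83  83 141 180 189 180 171 170 170 169 168]
171 [ 74  74  74  74  75  75  77  83  86  86  85  84 150 177 177 174 174 166 117  85  88  89  69  35  13  16  11  13  16  42  74  83  82  83  84 142 181 188 178 169 167 168 168 168]
174 [ 77  78  78  76  77  75  77  84  86  85  85  84 150 177 177 175 174 172 121  83  87  88  61  23  17  12  13  14  17  42  73  83  83  82  84 142 180 188 176 166 165 168 168 167]
177 [ 77  76  77  76  76  77  78  85  86  86  85  84 150 177 178 175 173 173 124  83  88  88  61  22  14  13  11  13  14  29  70  85  83  84  84 142 180 189 178 168 165 164 163 162]
```

```bash
python3 -m pendant '[[-0.18,0,-0.11,0,0,0,0],[0.53,-0.01,-0.85,0,0,0,0],[0,0,0,0,0,0,0],[0,0,0,0,0,0,0],[0,0,0,0,0,0,0],[0,0,0,0,0,0,0]]'
python3 - <<'E'
from h import *
np.set_printoptions(precision=2,suppress=True,linewidth=200)
z=np.load('w6.npz')['im'];print('old',[int(z[r,256:260].mean()) for r in range(163,174)])
o=robot.get_obs();print(o['tool_pos']*1000,o['ee_rot'])
p=imaging.camera_params('wrist');im=imaging.snapshot('wrist')
psi=np.radians(-1.7);C=np.array([.668,-.0475,0]);Rp=Ro.from_euler('z',psi).as_matrix();l=np.radians(32)
P=lambda u,y,s:C+Rp@np.array([-(.088+s*np.sin(l)+u*np.cos(l)),y,.07+s*np.cos(l)-u*np.sin(l)])
for q in [(-.004,.032,.04),(.004,.032,.04)]: print(q,proj(p,P(*q)))
Rt=Ro.from_euler('xyz',o['ee_rot']).as_matrix()
print('panel bottom',proj(p,o['tool_pos']+Rt@[.03,0,.08]))
print([int(im[r,256:260].mean()) for r in range(148,176)])
for r in (160,168,176):print(r,im[r,238:280].mean(1).astype(int))
E
```

```text
time: 13.5
tool_pos: [0.5073, -0.0428, 0.1861]
ee_rot: [2.583, 0.0, 1.541]
wrist_force: [-0.2, -0.1, -1.2]
width: 0.0048
finger_force: 30.0
old [89, 89, 89, 89, 89, 66, 31, 13, 13, 13, 14]
[507.26 -42.79 186.06] [2.58 0.   1.54]
(-0.004, 0.032, 0.04) [262.8  159.94]
(0.004, 0.032, 0.04) [252.52 159.94]
panel bottom [257.4  167.21]
[79, 79, 102, 141, 152, 153, 146, 142, 140, 140, 139, 138, 110, 92, 90, 90, 91, 90, 90, 90, 66, 30, 13, 13, 12, 14, 13, 14]
160 [ 76  75 102 122 127 144 170 178 176 178 146 157 171 168 134 112 114 114 114 110 108 107 107 104  90  82  82  83  83  83  84  84 135 178 189 181 169 164 164 164 164 165]
168 [ 78  77  79  85  86  86  85  84  84  84  84 149 173 174 124  85  89  75  67  66  67  66  74  82  83  82  82  84  85  83  84  84 142 181 189 183 173 169 169 170 170 169]
176 [ 76  74  78  86  87  86  85  84  83  84  84  82 148 173 135  93  59  23  15  13  15  14  14  32  73  84  82  82  84  83  83  85 142 181 189 181 171 168 169 168 167 167]
```

```bash
python3 -m pendant '[[0.26,0.05,-0.42,0,0,0,0],[0.26,-0.01,-0.42,0,0,0,0],[0.26,-0.01,-0.42,0,0,0,0],[0.26,-0.01,-0.42,0,0,0,0],[0,0,0,0,0,0,0],[0,0,0,0,0,0,0]]'
```

```text
time: 14.15
tool_pos: [0.5175, -0.0425, 0.1687]
ee_rot: [2.583, -0.0, 1.541]
wrist_force: [-0.6, -1.0, 0.0]
width: 0.0047
finger_force: 30.0
```

```bash
python3 -m pendant '[[0.26,-0.01,-0.42,0,0,0,0],[0.26,-0.01,-0.42,0,0,0,0],[0.26,-0.01,-0.42,0,0,0,0],[0.26,-0.01,-0.42,0,0,0,0],[0,0,0,0,0,0,0],[0,0,0,0,0,0,0]]'
```

```text
time: 14.75
tool_pos: [0.5279, -0.0429, 0.152]
ee_rot: [2.583, -0.0, 1.541]
wrist_force: [0.7, -0.1, -1.3]
width: 0.0046
finger_force: 30.0
```

```bash
python3 -m pendant '[[0.26,-0.01,-0.42,0,0,0,0],[0.26,-0.01,-0.42,0,0,0,0],[0.21,0,-0.34,0,0,0,0],[0,0,0,0,0,0,0],[0,0,0,0,0,0,0]]' && python3 -m pendant '[[0.11,0,-0.17,0,0,0,0],[0,0,0,0,0,0,0],[0,0,0,0,0,0,0]]'
```

```text
time: 15.25
tool_pos: [0.5352, -0.0431, 0.1402]
ee_rot: [2.583, -0.0, 1.541]
wrist_force: [0.3, 0.4, 0.7]
width: 0.0044
finger_force: 30.0
time: 15.55
tool_pos: [0.5364, -0.0432, 0.1389]
ee_rot: [2.583, 0.0, 1.541]
wrist_force: [0.5, 0.3, 0.4]
width: 0.0043
finger_force: 30.0
```

```bash
python3 -m pendant '[[0.11,0,-0.17,0,0,0,0],[0,0,0,0,0,0,0],[0,0,0,0,0,0,0]]' && python3 -m pendant '[[0.11,0,-0.17,0,0,0,0],[0,0,0,0,0,0,0],[0,0,0,0,0,0,0]]'
```

```text
time: 15.85
tool_pos: [0.5377, -0.0432, 0.1377]
ee_rot: [2.582, 0.0, 1.541]
wrist_force: [-2.7, -0.2, 2.5]
width: 0.0048
finger_force: 30.0
time: 16.15
tool_pos: [0.5379, -0.0433, 0.1377]
ee_rot: [2.583, 0.001, 1.542]
wrist_force: [-17.1, -0.1, 13.9]
width: 0.0048
finger_force: 30.0
```

Contact came exactly at the predicted floor, so the panel is home. I relieve, release and retract along the slot.

```bash
python3 -m pendant '[[-0.11,0,0.17,0,0,0,0],[0,0,0,0,0,0,0],[0,0,0,0,0,0,0.15],[0,0,0,0,0,0,0.3],[0,0,0,0,0,0,0.3],[-0.5,0,0.8,0,0,0,0.3],[-1,0,1.7,0,0,0,0.3],[-1.5,0.05,2.5,0,0,0,0.3]]' && python3 -m pendant '[[-2,0.05,3.2,0,0,0,0.3],[-2,0.05,3.2,0,0,0,0.3],[-2,0,3,0,0,0,0.3],[0,0,0,0,0,0,0.3],[0,0,0,0,0,0,0.3]]'
python3 - <<'E'
from h import *
np.set_printoptions(precision=1,suppress=True)
l=np.radians(32);psi=np.radians(-1.7);C=np.array([.668,-.0475,0]);Rp=Ro.from_euler('z',psi).as_matrix()
P=lambda u,y,s:C+Rp@np.array([-(.088+s*np.sin(l)+u*np.cos(l)),y,.07+s*np.cos(l)-u*np.sin(l)])
# measure the panel's visible quad (dark blue) in each view against the predicted one
for n in('top','scene','wrist'):
    p=imaging.camera_params(n);im=imaging.snapshot(n).astype(int)
    m=((im[...,2]>im[...,0]+12)&(im.sum(2)<260)).astype('uint8')
    q=np.array([proj(p,P(0,y,s)) for y,s in[(.03,.12),(-.03,.12),(-.03,.06),(.03,.06)]])
    c=q.mean(0);print(n,q.ravel())
    N,lab,st,ce=cv2.connectedComponentsWithStats(m)
    for i in range(1,N):
        if st[i,4]>40 and np.linalg.norm(ce[i]-c)<30: print('  blob',st[i],ce[i],'pred c',c,cv2.boxPoints(cv2.minAreaRect(np.argwhere(lab==i)[:,::-1].astype('float32'))).ravel())
    cv2.imwrite(f'pics/end_{n}.png',im[...,::-1])
E
```

```text
time: 16.95
tool_pos: [0.5063, -0.0424, 0.186]
ee_rot: [2.586, -0.001, 1.541]
wrist_force: [-0.1, -0.7, -0.2]
width: 0.0286
finger_force: 0.0
time: 17.45
tool_pos: [0.4475, -0.0418, 0.2822]
ee_rot: [2.58, 0.001, 1.54]
wrist_force: [0.3, -0.2, -0.8]
width: 0.0279
finger_force: 0.0
top [247.8 190.2 266.7 190.9 266.2 181.9 248.1 181.3]
scene [250.9 180.2 231.2 184.2 234.4 203.  253.7 198.9]
  blob [233 181  21  26 401] [242.7 193.8] pred c [242.6 191.6] [230.8 184.2 249.3 180.5 253.8 202.8 235.3 206.5]
wrist [260.1 154.9 260.  219.9 259.8 200.  259.9 144.5]
  blob [250 141  12  79 718] [255.7 178.5] pred c [259.9 179.8] [250. 141. 261. 141. 261. 219. 250. 219.][ WARN:0@1.704] global loadsave.cpp:1063 imwrite_ Unsupported depth image for selected encoder is fallbacked to CV_8U.
```

```bash
python3 -c "
from bench import robot
print(robot.close_job())"
```

```text
the job is handed in; nothing more can be done
None
```

The job is handed in at about 17.6 s: the table was turned one click anticlockwise and let go, and the panel was slid into the empty pocket until it met the floor where predicted, then released. The last scene image puts the panel's top edge within 2 pixels of the fully-home position; I did not re-measure the dial angle or the bystanders at the end.

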